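# Set the end stop of a drilling jig and run its wing nut down

## Task

Set the drilling jig's end stop to the board: push the loose stop block along its track until it butts against the end of the board, then spin its wing nut clockwise from beside it with a fingertip, stroke after stroke on the wings, until the nut is fully down and will turn no further. Only push: do not take the nut between the fingers, and leave the board in its place against the cleat and the other things on the bench where they lie.

Things in the scene. Friction and masses are not known exactly. Their poses are not given: they have to be found in the camera images.
- jig: Fixed plywood base 260 x 560 x 18 mm, origin under its centre, z up; y runs along its T-track (aluminium strip, dark slot) from stop to board. The stop's stud travels on x = 41 mm. A wooden fence along y, 52 mm above the base, has its face at x = 75 mm; a wooden cleat 34 mm high across the +y end has its face at y = 200 mm. Offcut and pencil lie on the apron at negative x
- stop (a joint): Travel of the stop along the track in m: 0 is where its front face meets a board that lies against the cleat, positive is drawn back from the board (towards the jig's -y). It starts 30 to 80 mm back; about 7 N slides it, and it stays where it is left
- stop_back (a point): Centre of the stop's rear face (jig's -y side), the face to push. The stop is a dark hardwood block 64 mm across the track, 84 mm along it, 30 mm high, standing on the base (18 mm above the bench); a vertical M12 stud with a 37 mm wide washer and the wing nut rises from its centre. Axes as the jig's
- stop_front (a point): Centre of the stop's front face (the jig's +y side), which meets the board. Axes as the jig's
- wing_nut (a joint): Turn of the wing nut in rad: 0 is fully down on the washer, where it stops hard, with one wing pointing 2.55 rad counter-clockwise (from above) from the jig's x axis; negative is unscrewed. Clockwise from above raises the value. It starts 1.5 to 2 turns up (1.75 mm a turn); about 1 N on a wing turns it and it stays where it is left
- wings (a point): Centre of the steel wing nut, on the vertical stud axis, 22 mm above the nut's underside (73 mm above the bench when fully down). x points along one wing, the other lies opposite. The wings are upright round ears 23 mm in diameter, 6 mm thick, 65 mm over both tips, reaching 11 mm below to 11 mm above this point; the stud ends at their tops, the hub is 25 mm wide and ends 7 mm below it
- board_end (a point): Centre of the board's end face that the stop must meet. The board is a loose pale plank 66 x 200 x 22 mm, lying on the base against the fence and the cleat. Axes as the jig's
- board_mid (a point): Centre of the same board
- offcut: Loose pale wood offcut 50 x 70 x 22 mm on the jig's apron, origin under its centre; leave it
- pencil: Flat red carpenter's pencil 13 x 175 x 8 mm on the jig's apron, origin under its middle; leave it
- screw_tub: Clear plastic tub of screws 164 x 214 mm, 56 mm high, on the bench to the right, origin under its centre; leave it
- square: Try square with wooden stock 22 x 120 x 16 mm and a steel blade 200 x 40 mm, on the bench to the left, origin under the middle of the stock; leave it
Things that resemble listed ones, but are neither listed nor needed, are in the scene too. There is more than one size of the part that bears board_end; the job needs the largest.

How it is judged:
By the outcome, as a careful person would: the job done as asked, in the order asked, and still so for the second after the job is handed in, with the robot touching nothing.
It also fails if it takes over 70 s, if anything falls off the work surface, if the arm or the gripper's body presses on something with over 40 N, if the wrist force passes 120 N, or if a joint passes its speed limit or range.

## Robot

A 6-joint arm with a two-finger parallel gripper is mounted at the origin on the work surface. World frame = base frame: x ahead of the robot, y to its left, z up, the work surface at z = 0. Lengths are in mm, angles in rad, forces in N, time in s.
With the tool pointing down it reaches from about 400 to 925 mm from the base axis. Payload 12.5 kg.
Tool frame: the origin (TCP) lies on the centre line of the jaws, within the pads' length; the fingertips stand 8 mm ahead of it and the grasp point (between the pads) lies 11 mm behind it; z points along the fingers, x is the direction in which the jaws open and shut, and the axes are right-handed (so a half turn about z gives the same grasp; the last joint's range is limited). The gripper opens to 95 mm and grips with 3 to 60 N. Pads are 20 mm wide; open, the fingers measure 119 mm over their backs; the gripper's body (75 mm by 180 mm) begins 59 mm behind the grasp point.
Start: joints at [1.211, 0.491, 1.559, -0, 1.092, -0.106], TCP at [156.909, 605, 222.661] pointing down, gripper open.
Joint ranges: [-3.1, 3.1], [-0.84, 2.19], [0.05, 2.79], [-1.13, 4.28], [0.06, 2.93], [-2.69, 2.69]. Speed limits (rad/s): [2.22, 2.22, 2.79, 3.14, 3.14, 3.14].

## Interface

Orientations are given as [roll, pitch, yaw] about the fixed x, y, z axes, in that order (R = Rz(yaw) Ry(pitch) Rx(roll)).
In Python, from cell import env gives the robot as it stands. The module is installed in compiled form; this text tells all that it offers.
- The arm moves only by the tool send_rows, never from a script. Its argument "moves" is a list that holds one entry, the list of rows, each a list of 6 numbers: the shift along the tool's x, y, z as a fraction of full scale, then the turn, a rotation vector about the tool's x, y, z as a fraction of full scale. A call has 1 to 12 rows; each row is the pose to reach, as a shift and turn from the pose commanded when the call began, along the tool's axes at that moment; what a row does not reach only later rows make up. Full scale, the value 1, is 0.3 m for a shift and 90 degrees for a turn. A row lasts 1/12 s, in which the tool goes at most 41.7 mm and 7.16 degrees, less where a joint would pass 70% of its speed; a pose out of reach is approached as far as the arm can. A call with a number of a shift or a turn outside -1 to 1 is refused whole. A call with a gripper value outside its range is refused whole. "grip" is the gripper's target within -1 to 1 (shut at 1, half-way at 0, fully open at -1), set as the call begins (left out, the last holds). The fingers move at their own pace and stop on an object; the grip force is fixed at half the most. Time passes only in rows, so rows that repeat a pose let the fingers close. It gives the time, the measured TCP pose, the force and the opening at its end, in the units of the state.
- env.state(): the state, without advancing time (a new reading comes with each control period).
- env.read_camera(name): name is "side" or "top" or "wrist"; returns a dict with "image" (400x640x3 uint8, red, green, blue), "mtx" (3x3 intrinsics, pixels), "T" (4x4, takes a point from camera to world coordinates); the wrist camera has in their place "mount" (4x4, takes a point from camera to tool coordinates, whose origin is the TCP and whose axes are the tool frame's). Camera axes: x right, y up, looking along -z (the intrinsics and any distortion apply to the point x, -y, -z); pixel columns grow to the right and rows downward; lengths in mm; the calibration is good to about 2 mm. A picture is of the moment at which its call begins: read the wrist's pose just before it. There is no depth.
- env.job_done(): hands the job in, once; it reports no verdict.
Trained networks look in the newest picture that a camera, given by its name, has taken for a name from the list of things; names that differ only in an ending like _2 or _b are one class to them, and where a whole thing is asked for, a point or a joint stands for the part that bears it (a point fixed in the world has none). Each returns a list of dicts, best first, with "confidence" (0 to 1); they miss things now and then, are a little off and sometimes report something else, mostly with a low value. They report only what shows in the picture. A call takes as long as a camera call. They do not tell look-alikes from the thing itself.
- env.look_for(camera, thing): "xy" ([column, row] in pixels, amid what is visible of it).
- env.outline_of(camera, thing): "region" (400x640 bool, what is visible of it) and "xy" ([column, row] in pixels, amid what is visible of it).
The state is a dict: "t": time; "joints": joint angles; "qvel": joint speeds; "tau": joint torques, N m; "eef_pos": TCP position; "tcp_rot": TCP orientation; "ft_force": force on the tool from outside, world axes, zero at the start; "moment": the same for the moment, N m; "opening": opening from 0.0 (shut) to 1.0 (fully open).
Only numpy, scipy, OpenCV 4.12 (cv2) and the standard library are available. Lean on these libraries where they do the work, as an engineer would, in place of code of your own. Each camera call takes 0.05 s, during which the arm holds its last target. There are 200 camera calls.

## Working session

There is one attempt and no reset: what is moved stays moved. The work goes in short steps, Python scripts to look and compute and a tool call to move; the robot and the scene stay as the last step left them, time stands still between calls to the robot, and variables do not carry over. Pictures are saved under pics/ and viewed, about 8 in all and at most 12, crops included, and the job is handed in when it is done.

Besides the shell and the picture viewer there is one more tool, called after "Request:" by a JSON object that holds its "op" and its "data". send_rows: Moves the arm, as the interface text tells. Its arguments: {"type":"object","properties":{"moves":{"type":"array","items":{"type":"array","items":{"type":"array","items":{"type":"number"}}}},"grip":{"type":"number"}},"required":["moves"]}

```bash
mkdir -p pics; cat > h.py <<'E'
from cell import env
import numpy as np, cv2
from scipy.spatial.transform import Rotation as R
def ray(c,px):
    K=np.array(c["mtx"],float);T=np.array(c["T"])
    d=np.linalg.inv(K)@[px[0],px[1],1]; d=T[:3,:3]@[d[0],-d[1],-d[2]]
    return T[:3,3],d
def at(c,px,z):
    o,d=ray(c,px); return o+d*(z-o[2])/d[2]
def proj(c,p):
    K=np.array(c["mtx"],float);T=np.array(c["T"]); q=T[:3,:3].T@(np.array(p)-T[:3,3])
    u=K@[q[0],-q[1],-q[2]]; return u[:2]/u[2]
def save(n,im,crop=None,s=1):
    if crop: im=im[crop[1]:crop[3],crop[0]:crop[2]]
    cv2.imwrite("pics/"+n,cv2.resize(im[:,:,::-1],None,fx=s,fy=s,interpolation=cv2.INTER_CUBIC))
def wrist():
    s=env.state();c=env.read_camera("wrist")
    T=np.eye(4);T[:3,:3]=R.from_euler("xyz",s["tcp_rot"]).as_matrix();T[:3,3]=s["eef_pos"]
    c["T"]=T@np.array(c["mount"]);return c
E
python3 - <<'E'
from h import *
s=env.state();print({k:np.round(v,3) for k,v in s.items()})
ims=[]
for n in("top","side"):
    c=env.read_camera(n);save(n+"0.png",c["image"],s=1.25);print(n,np.round(c["T"],2).tolist(),np.round(c["mtx"],1).tolist(),[k for k in c])
    for t in("jig","stop","wing_nut","stop_back","stop_front","wings","board_end","board_mid","offcut","pencil","screw_tub","square"):
        print(t,[(np.round(d["xy"]).tolist(),round(d["confidence"],2)) for d in env.look_for(n,t)][:4])
E
```

```text
{'t': np.float64(0.0), 'joints': array([ 1.211,  0.492,  1.559, -0.   ,  1.092, -0.106]), 'qvel': array([ 0.   , -0.001,  0.   , -0.001,  0.   , -0.003]), 'tau': array([-2.0000e-03, -6.1260e+01, -2.5817e+01,  6.9000e-02,  4.8000e-02,
       -0.0000e+00]), 'eef_pos': array([156.824, 604.741, 222.04 ]), 'tcp_rot': array([-3.141e+00,  1.000e-03,  1.317e+00]), 'ft_force': array([-1.489,  0.486,  0.791]), 'moment': array([-0.055,  0.034,  0.013]), 'opening': np.float64(0.995)}
top [[0.01, 1.0, -0.04, 521.35], [-1.0, 0.01, 0.0, 14.59], [0.0, 0.04, 1.0, 1205.11], [0.0, 0.0, 0.0, 1.0]] [[374.3, 0.0, 312.7], [0.0, 374.3, 200.0], [0.0, 0.0, 1.0]] ['image', 'mtx', 'T']
jig [([326.0, 228.0], 0.78), ([339.0, 215.0], 0.69), ([351.0, 255.0], 0.41)]
stop [([340.0, 217.0], 0.76)]
wing_nut [([346.0, 218.0], 0.47)]
stop_back [([342.0, 216.0], 0.96)]
stop_front [([341.0, 216.0], 0.89)]
wings []
board_end [([272.0, 145.0], 0.82), ([282.0, 214.0], 0.68), ([331.0, 148.0], 0.59)]
board_mid [([270.0, 147.0], 0.69), ([285.0, 211.0], 0.6), ([329.0, 152.0], 0.59), ([340.0, 216.0], 0.43)]
offcut []
pencil [([350.0, 256.0], 0.54)]
screw_tub [([496.0, 228.0], 0.79)]
square [([126.0, 219.0], 0.71)]
side [[-0.97, 0.15, -0.17, 355.3], [-0.23, -0.7, 0.68, 974.0], [-0.01, 0.7, 0.71, 1078.31], [0.0, 0.0, 0.0, 1.0]] [[428.6, 0.0, 317.4], [0.0, 428.6, 202.5], [0.0, 0.0, 1.0]] ['image', 'mtx', 'T']
jig [([349.0, 226.0], 0.69)]
stop [([342.0, 195.0], 0.78)]
wing_nut []
stop_back [([343.0, 196.0], 0.78)]
stop_front [([342.0, 192.0], 0.94)]
wings [([342.0, 190.0], 0.37)]
board_end [([279.0, 197.0], 0.82), ([263.0, 237.0], 0.63), ([330.0, 231.0], 0.57)]
board_mid [([260.0, 242.0], 0.77), ([330.0, 236.0], 0.74), ([281.0, 199.0], 0.56)]
offcut [([367.0, 244.0], 0.75)]
pencil [([378.0, 195.0], 0.66)]
screw_tub [([373.0, 120.0], 0.64)]
square [([291.0, 392.0], 0.83), ([344.0, 191.0], 0.43)]
```

View pics/top0.png

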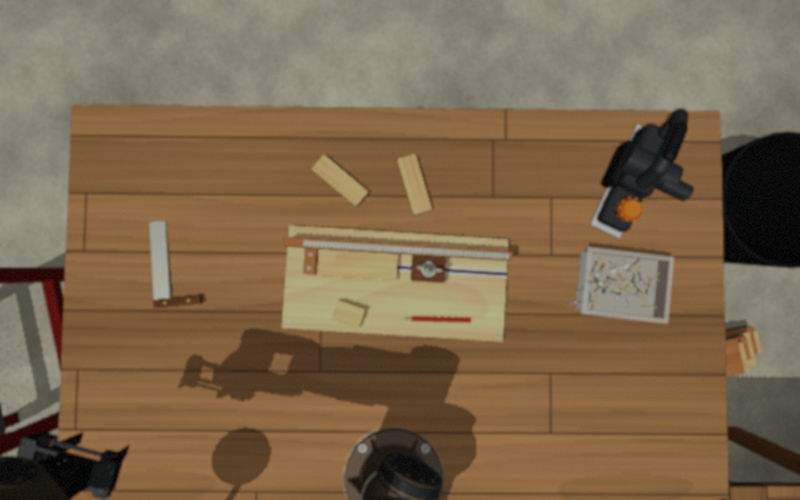

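View pics/side0.png

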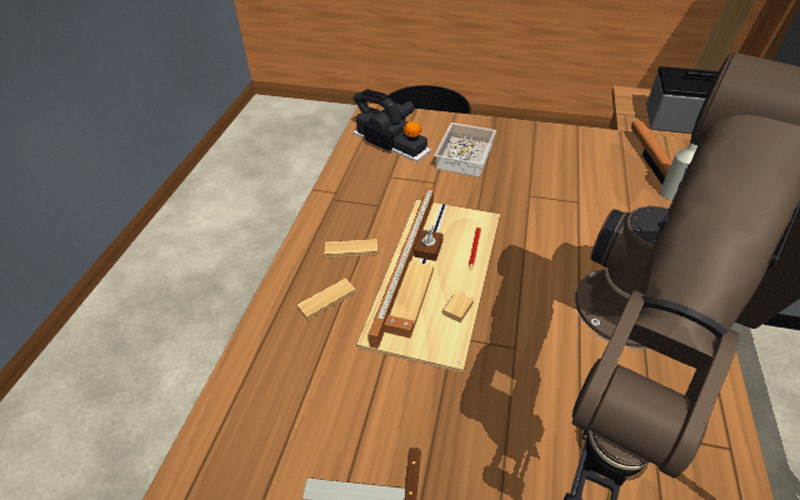

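Top view: the jig spans (225,180)-(410,273) in 640-px coordinates. The stop, with its nut, is at (343,215), and the board lies against the cleat at (282,213). Things that could be mistaken for the board are the loose planks at (272,145) and (331,148) and the offcut at (280,250). I choose the one in the jig at (282,213), which is the largest and lies against the fence and cleat.

```bash
python3 - <<'E'
from h import *
c=env.read_camera("top");im=c["image"]
P=[at(c,p,18) for p in [(402.4,272.8),(225.6,261.6),(231,181)]]
print(np.round(P,1), [np.linalg.norm(P[0]-P[1]),np.linalg.norm(P[1]-P[2])])
d=P[1]-P[0];print("yaw of y axis",np.degrees(np.arctan2(d[1],d[0])))
o=env.outline_of("top","stop")[0];print(o["xy"],at(c,o["xy"],48))
r=cv2.minAreaRect(np.argwhere(o["region"])[:,::-1].astype(np.float32));print(r)
print("stud",at(c,(429/1.25,268/1.25),75))
save("top1.png",im,(215,165,420,285),3.9)
w=wrist();print(np.round(w["mount"],2).tolist(),np.round(w["mtx"]).tolist())
E
```

```text
[[ 347.2 -275.1   18. ]
 [ 377.   282.    18. ]
 [ 631.7  270.    18. ]] [np.float64(557.929892747355), np.float64(254.9683404288266)]
yaw of y axis 86.93742113096366
[338.3, 213.6] [531.31949922 -69.63342443  48.        ]
((341.9115295410156, 215.3274383544922), (27.272790908813477, 20.487852096557617), 3.814074993133545)
stud [528.82235816 -82.47647211  75.        ]
[[1.0, -0.0, 0.0, 1.3], [0.0, -0.96, -0.3, -84.0], [0.0, 0.3, -0.96, -161.38], [0.0, 0.0, 0.0, 1.0]] [[293.0, 0.0, 318.0], [0.0, 293.0, 202.0], [0.0, 0.0, 1.0]]
```

View pics/top1.png

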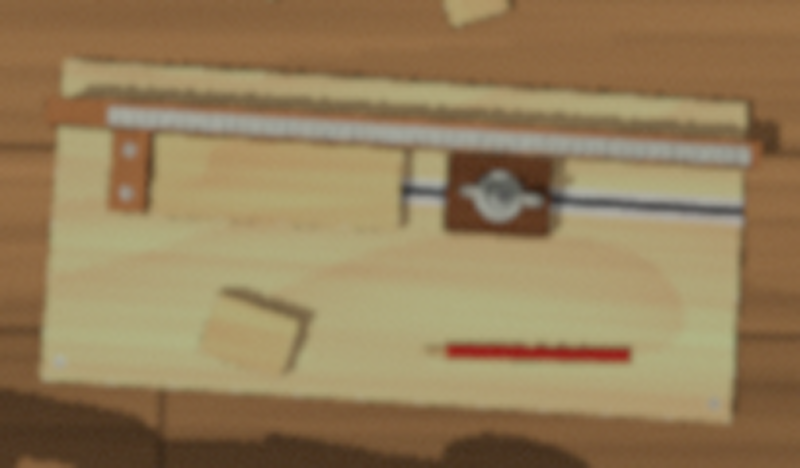

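The crop confirms the board: its end is at about (405,190) in the crop, with the stop facing it across a gap of about 33 mm. The wings lie nearly along the track.

```bash
cat >> h.py <<'E'
J=np.array([491.9,-3.5]);JA=np.radians(-3.06)
def jw(x,y,z): # jig->world
    c,s=np.cos(JA),np.sin(JA);return np.array([J[0]+c*x-s*y,J[1]+s*x+c*y,z])
def go(p,yaw=None,s=None):
    s=s or env.state();Rm=R.from_euler("xyz",s["tcp_rot"])
    d=Rm.inv().apply(np.array(p)-s["eef_pos"])/300
    yaw=s["tcp_rot"][2] if yaw is None else yaw
    t=(Rm.inv()*R.from_euler("xyz",[np.pi,0,yaw])).as_rotvec()/(np.pi/2)
    print("shift",np.round(d,4),"turn",np.round(t,4))
E
python3 - <<'E'
from h import *
print(jw(41,-77,0))
go([450,400,225],1.317);go([530,-150,225],JA)
E
```

```text
[528.73115131 -82.57886123   0.        ]
shift [-0.4163  1.1172 -0.0079] turn [ 0.     -0.0001  0.    ]
shift [-2.1239  1.8356 -0.008 ] turn [-0.000e+00 -1.000e-04  8.725e-01]
```

Request:
{"op": "send_rows", "data": {"moves": [[[-0.04,0.1,0,0,0,0.07],[-0.08,0.22,0,0,0,0.14],[-0.13,0.34,0,0,0,0.21],[-0.18,0.46,0,0,0,0.28],[-0.23,0.58,0,0,0,0.35],[-0.28,0.7,0,0,0,0.42],[-0.32,0.82,0,0,0,0.49],[-0.36,0.92,0,0,0,0.56],[-0.4,0.98,0,0,0,0.63],[-0.41,1.0,0,0,0,0.7],[-0.41,1.0,0,0,0,0.77],[-0.41,1.0,0,0,0,0.872]]], "grip": 1}}

```text
t: 2.45
eef_pos: [417.1, 410.0, 222.6]
tcp_rot: [-3.141, -0.0, -0.024]
ft_force: [-0.5, -0.2, -0.4]
opening: 0.216
```

```bash
python3 - <<'E'
from h import *
s=env.state();print(s["t"],s["eef_pos"],s["tcp_rot"])
go([530,-150,225],JA)
E
```

```text
2.45 [417.09482587 409.98533298 222.63839121] [-3.14147016e+00 -2.79122082e-05 -2.42807375e-02]
shift [ 0.4216  1.8569 -0.0081] turn [-0.0001 -0.      0.0185]
```

Request:
{"op": "send_rows", "data": {"moves": [[[0.03,0.08,0,0,0,0.0185],[0.06,0.18,0,0,0,0.0185],[0.09,0.28,0,0,0,0.0185],[0.12,0.38,0,0,0,0.0185],[0.15,0.48,0,0,0,0.0185],[0.18,0.58,0,0,0,0.0185],[0.21,0.68,0,0,0,0.0185],[0.24,0.78,0,0,0,0.0185],[0.26,0.86,0,0,0,0.0185],[0.28,0.93,0,0,0,0.0185],[0.28,0.97,0,0,0,0.0185],[0.28,0.98,0,0,0,0.0185]]]}}

```text
t: 3.45
eef_pos: [495.2, 113.8, 222.6]
tcp_rot: [3.142, 0.0, -0.048]
ft_force: [-0.3, -0.4, -0.0]
opening: 0.003
```

Request:
{"op": "send_rows", "data": {"moves": [[[0.02,0.08,0,0,0,0],[0.04,0.18,0,0,0,0],[0.06,0.28,0,0,0,0],[0.08,0.38,0,0,0,0],[0.1,0.48,0,0,0,0],[0.12,0.58,0,0,0,0],[0.14,0.68,0,0,0,0],[0.14,0.78,0,0,0,0],[0.14,0.84,0,0,0,0],[0.14,0.87,0,0,0,0],[0.14,0.876,0,0,0,0],[0.14,0.876,0,0,0,0]]]}}

```text
t: 4.45
eef_pos: [525.0, -148.5, 222.6]
tcp_rot: [-3.141, 0.0, -0.047]
ft_force: [-0.0, -0.2, -0.1]
opening: 0.001
```

```bash
python3 - <<'E'
from h import *
s=env.state();print(s["t"],s["eef_pos"],s["tcp_rot"],s["opening"])
c=wrist();im=c["image"].copy()
for t in("stop","wing_nut"):
  for o in env.outline_of("wrist",t)[:1]:
    print(t,o["confidence"],o["xy"],cv2.minAreaRect(np.argwhere(o["region"])[:,::-1].astype(np.float32)))
def dot(p,col): 
    u=proj(c,p);print(np.round(p),np.round(u));cv2.circle(im,tuple(int(v) for v in u),2,col,-1)
for y in(-119,-35):
  for x in(9,73): dot(jw(x,y,48),(255,0,0))
dot(jw(41,-77,87),(0,255,0))
for x in(8,74): dot(jw(x,0,40),(0,0,255))
dot(jw(75,-130,70),(255,0,255));dot(jw(75,0,70),(255,0,255))
save("w0.png",im,s=1.25)
E
```

```text
4.45 [ 524.9920348  -148.52603414  222.58735538] [-3.14125454e+00  8.84654629e-05 -4.65815051e-02] 0.0009545557198461988
stop 0.7 [316.9, 123.8] ((318.0, 125.5), (79.0, 60.0), 90.0)
wing_nut 0.65 [319.3, 125.2] ((317.5711364746094, 127.39804077148438), (63.284629821777344, 22.99341583251953), 79.87532806396484)
[ 495. -123.   48.] [291. 166.]
[ 558. -126.   48.] [346. 167.]
[499. -39.  48.] [289.  89.]
[563. -42.  48.] [349.  89.]
[529. -83.  87.] [319. 132.]
[500.  -4.  40.] [288.  54.]
[566.  -7.  40.] [350.  55.]
[ 560. -137.   70.] [349. 180.]
[567.  -8.  70.] [354.  49.]
```

View pics/w0.png

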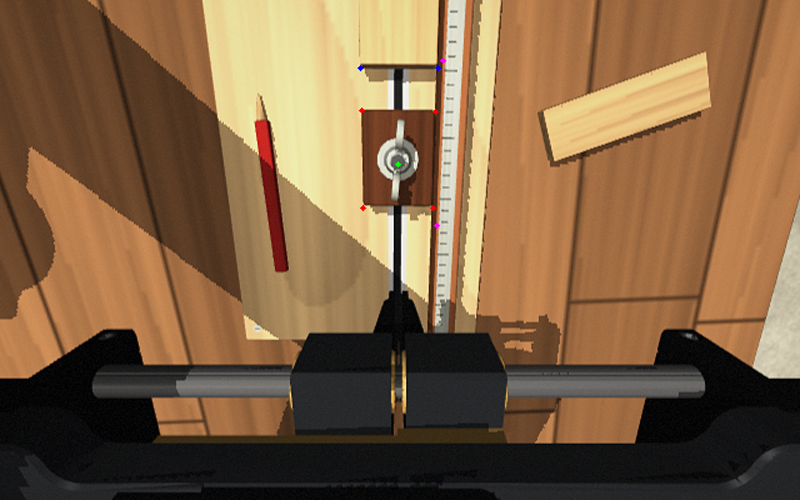

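Wrist view: the projected model (red, blue and green dots) fits to about 2 mm. The stop's rear edge is at (398,207), the stud at (398,161), the board end at (400,67), and the wings point at about 87° in the jig frame.

```bash
python3 - <<'E'
from h import *
go(jw(41,-148,33),JA)
E
```

```text
shift [4.000e-04 1.860e-02 6.323e-01] turn [-0.0002  0.      0.0052]
```

Request:
{"op": "send_rows", "data": {"moves": [[[0,0.019,0.1,0,0,0.005],[0,0.019,0.22,0,0,0.005],[0,0.019,0.34,0,0,0.005],[0,0.019,0.45,0,0,0.005],[0,0.019,0.54,0,0,0.005],[0,0.019,0.6,0,0,0.005],[0,0.019,0.63,0,0,0.005],[0,0.019,0.63,0,0,0.005],[0,0.019,0.63,0,0,0.005]]]}}

```text
t: 5.35
eef_pos: [525.1, -154.5, 34.1]
tcp_rot: [-3.142, -0.0, -0.054]
ft_force: [-0.5, -0.3, 0.6]
opening: 0.001
```

Request:
{"op": "send_rows", "data": {"moves": [[[0,-0.02,0,0,0,0],[0,-0.04,0,0,0,0],[0,-0.06,0,0,0,0],[0,-0.075,0,0,0,0],[0,-0.09,0,0,0,0],[0,-0.105,0,0,0,0],[0,-0.12,0,0,0,0],[0,-0.13,0,0,0,0],[0,-0.14,0,0,0,0],[0,-0.15,0,0,0,0],[0,-0.155,0,0,0,0],[0,-0.155,0,0,0,0]]]}}

```text
t: 6.35
eef_pos: [527.7, -108.4, 34.5]
tcp_rot: [3.141, -0.002, -0.054]
ft_force: [-1.1, -3.7, 1.7]
opening: 0.006
```

```bash
python3 - <<'E'
from h import *
s=env.state();print(s["t"],s["eef_pos"],s["ft_force"])
go(jw(41,-94,33),JA)
E
```

```text
6.35 [ 527.66796886 -108.42959084   34.48679827] [-1.1220236  -3.65909761  1.67626513]
shift [-0.0011 -0.0296  0.0049] turn [ 0.0005 -0.001  -0.0003]
```

Request:
{"op": "send_rows", "data": {"moves": [[[0,-0.008,0,0,0,0],[0,-0.014,0,0,0,0],[0,-0.019,0,0,0,0],[0,-0.022,0,0,0,0],[0,-0.022,0,0,0,0]]]}}

```text
t: 6.77
eef_pos: [528.0, -102.1, 34.4]
tcp_rot: [3.141, -0.002, -0.054]
ft_force: [-0.7, -3.8, 3.3]
opening: 0.006
```

Request:
{"op": "send_rows", "data": {"moves": [[[0,-0.003,0,0,0,0],[0,-0.006,0,0,0,0],[0,-0.006,0,0,0,0]]]}}

```text
t: 7.02
eef_pos: [528.1, -100.3, 34.4]
tcp_rot: [3.141, -0.002, -0.054]
ft_force: [-1.1, -5.4, 4.3]
opening: 0.006
```

Request:
{"op": "send_rows", "data": {"moves": [[[0,-0.003,0,0,0,0],[0,-0.006,0,0,0,0],[0,-0.006,0,0,0,0]]]}}

```text
t: 7.27
eef_pos: [528.3, -98.6, 34.4]
tcp_rot: [3.141, -0.002, -0.054]
ft_force: [-2.1, -5.7, 4.2]
opening: 0.005
```

Request:
{"op": "send_rows", "data": {"moves": [[[0,-0.003,0,0,0,0],[0,-0.003,0,0,0,0]]]}}

```text
t: 7.43
eef_pos: [528.3, -98.5, 34.4]
tcp_rot: [3.14, -0.002, -0.054]
ft_force: [-3.2, -14.0, 4.5]
opening: 0.007
```

Request:
{"op": "send_rows", "data": {"moves": [[[0,-0.003,0,0,0,0],[0,-0.003,0,0,0,0]]]}}

```text
t: 7.6
eef_pos: [528.3, -98.4, 34.5]
tcp_rot: [3.139, -0.002, -0.054]
ft_force: [-5.5, -21.9, 3.8]
opening: 0.003
```

Force climbed to 22 N with the motion stalled at the predicted position, so the stop is butted against the board. I'll back off, rise and look.

Request:
{"op": "send_rows", "data": {"moves": [[[0,0.02,0,0,0,0],[0,0.06,0,0,0,0],[0,0.1,-0.05,0,0,0],[0,0.12,-0.15,0,0,0],[0,0.12,-0.25,0,0,0],[0,0.12,-0.3,0,0,0],[0,0.12,-0.3,0,0,0]]]}}

```text
t: 8.18
eef_pos: [527.1, -133.2, 126.9]
tcp_rot: [3.14, -0.005, -0.055]
ft_force: [-0.3, 0.3, -0.1]
opening: 0.006
```

```bash
python3 - <<'E'
from h import *
s=env.state();print(s["t"],s["eef_pos"],s["tcp_rot"],s["opening"])
c=wrist();im=c["image"].copy()
def dot(p,col): 
    u=proj(c,p);print(np.round(p),np.round(u));cv2.circle(im,tuple(int(v) for v in u),1,col,-1)
for y in(-84,0):
  for x in(9,73): dot(jw(x,y,48),(255,0,0))
dot(jw(41,-42,87),(0,255,0))
for x in(8,74): dot(jw(x,0,40),(0,0,255))
for a in(86,266):dot(jw(41+32*np.cos(np.radians(a)),-42+32*np.sin(np.radians(a)),77),(0,255,0))
save("w1.png",im,(220,20,420,220),3)
E
```

```text
8.1833 [ 527.13721653 -133.22397266  126.9022496 ] [ 3.14020404 -0.00523726 -0.05464179] 0.005793414670497796
[496. -88.  48.] [277. 164.]
[560. -91.  48.] [355. 164.]
[501.  -4.  48.] [272.  51.]
[565.  -7.  48.] [359.  51.]
[531. -48.  87.] [315. 111.]
[500.  -4.  40.] [273.  53.]
[566.  -7.  40.] [359.  53.]
[535. -16.  77.] [319.  60.]
[527. -79.  77.] [313. 157.]
```

View pics/w1.png

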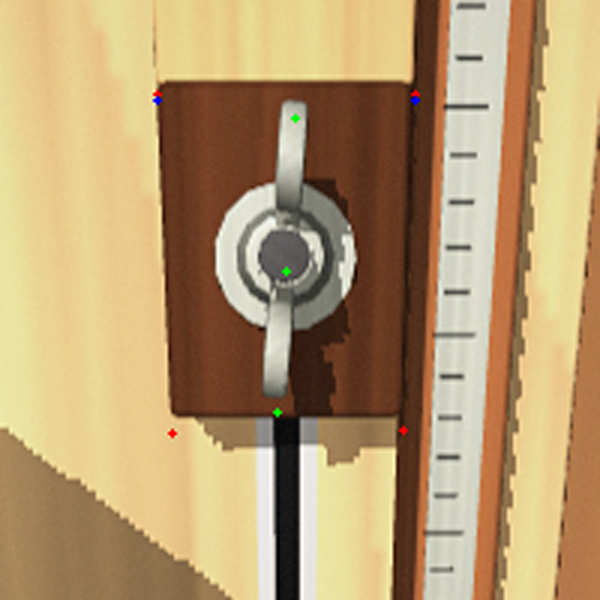

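The stop's front edge is flush with the board end at (285,82) in the crop. The stud is at (286,250), and the wings point at about 86° in the jig frame. That means 660° of clockwise turn remains, which is consistent with 1.5–2 turns. My model sits about 3 mm low in y, so I'll take the stud at jig y ≈ -40. I'll orbit the closed fingertip around the stud at radius 27, pushing the +y wing, which ends at 146°. The final push then goes towards the board and fence.

```bash
python3 - <<'E'
from h import *
f=np.radians(140)
go(jw(41+27*np.cos(f),-40+27*np.sin(f),127),JA)
go(jw(41+27*np.cos(f),-40+27*np.sin(f),83),JA)
for k in range(1,13):
    p=f-np.radians(15*k);print([round(27*(np.cos(p)-np.cos(f))/300,3),round(-27*(np.sin(p)-np.sin(f))/300,3)])
E
```

```text
shift [-0.0706 -0.3489 -0.007 ] turn [ 0.0005 -0.002  -0.0007]
shift [-0.0711 -0.349   0.1396] turn [ 0.0005 -0.002  -0.0007]
[np.float64(0.017), np.float64(-0.016)]
[np.float64(0.038), np.float64(-0.027)]
[np.float64(0.061), np.float64(-0.032)]
[np.float64(0.085), np.float64(-0.031)]
[np.float64(0.107), np.float64(-0.024)]
[np.float64(0.127), np.float64(-0.011)]
[np.float64(0.143), np.float64(0.006)]
[np.float64(0.154), np.float64(0.027)]
[np.float64(0.159), np.float64(0.05)]
[np.float64(0.158), np.float64(0.073)]
[np.float64(0.151), np.float64(0.096)]
[np.float64(0.138), np.float64(0.116)]
```

Request:
{"op": "send_rows", "data": {"moves": [[[-0.07,-0.08,-0.007,0,-0.002,0],[-0.071,-0.18,-0.007,0,-0.002,0],[-0.071,-0.28,-0.007,0,-0.002,0],[-0.071,-0.34,0,0,-0.002,0],[-0.071,-0.349,0.05,0,-0.002,0],[-0.071,-0.349,0.1,0,-0.002,0],[-0.071,-0.349,0.13,0,-0.002,0],[-0.071,-0.349,0.14,0,-0.002,0],[-0.071,-0.349,0.14,0,-0.002,0]]]}}

```text
t: 8.98
eef_pos: [509.8, -26.9, 80.4]
tcp_rot: [-3.141, 0.006, -0.055]
ft_force: [0.8, -0.3, 0.3]
opening: 0.002
```

Request:
{"op": "send_rows", "data": {"moves": [[[0.017,-0.016,0,0,0,0],[0.038,-0.027,0,0,0,0],[0.061,-0.032,0,0,0,0],[0.085,-0.031,0,0,0,0]]]}}

```text
t: 9.32
eef_pos: [537.0, -18.5, 81.9]
tcp_rot: [-3.141, 0.003, -0.054]
ft_force: [-1.3, 0.4, -1.0]
opening: 0.003
```

```bash
python3 - <<'E'
from h import *
s=env.state();print(s["t"],s["eef_pos"],s["tcp_rot"],s["ft_force"])
f=np.radians(80)
go(jw(41+27*np.cos(f),-40+27*np.sin(f),83),JA)
c=wrist();im=c["image"].copy()
save("w2.png",im,(200,20,440,260),2.5)
E
```

```text
9.3167 [536.96636791 -18.51697924  81.90561105] [-3.14144764  0.00319344 -0.05408236] [-1.30451711  0.40569002 -1.01787936]
shift [-0.0004  0.0027 -0.0036] turn [-0.0001  0.002  -0.0004]
```

View pics/w2.png

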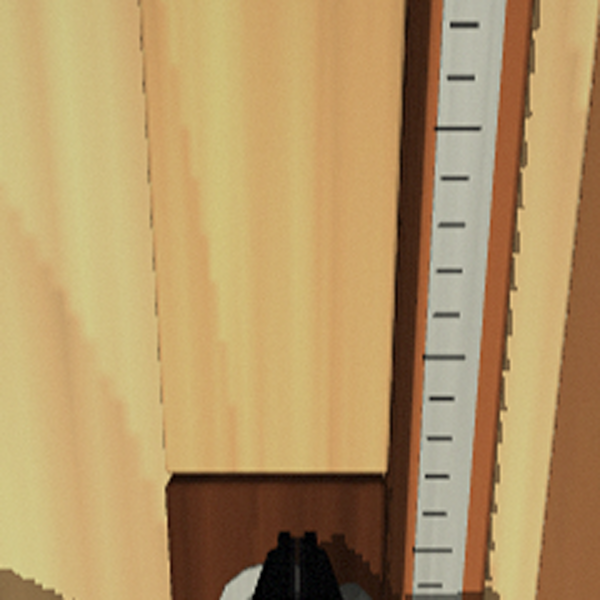

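Finger at (297,540) in the crop, in the lane beside the stud with the wing hidden behind it, and a light -1.3 N reaction shows it is pushing. Continuing the orbit.

```bash
python3 - <<'E'
import numpy as np
f=np.radians(80)
for k in range(1,13):
    p=f-np.radians(15*k);print([round(float(27*(np.cos(p)-np.cos(f))/300),3),round(float(-27*(np.sin(p)-np.sin(f))/300),3)])
E
```

```text
[0.022, 0.007]
[0.042, 0.02]
[0.058, 0.037]
[0.069, 0.058]
[0.074, 0.081]
[0.073, 0.104]
[0.066, 0.127]
[0.053, 0.146]
[0.036, 0.162]
[0.015, 0.173]
[-0.008, 0.178]
[-0.031, 0.177]
```

Request:
{"op": "send_rows", "data": {"moves": [[[0.022,0.007,-0.003,0,0,0],[0.042,0.02,-0.003,0,0,0],[0.058,0.037,-0.003,0,0,0],[0.069,0.058,-0.003,0,0,0],[0.074,0.081,-0.003,0,0,0],[0.073,0.104,-0.003,0,0,0]]]}}

```text
t: 9.87
eef_pos: [556.9, -52.2, 82.4]
tcp_rot: [-3.142, 0.002, -0.055]
ft_force: [-0.1, 1.6, -0.5]
opening: 0.006
```

```bash
python3 - <<'E'
from h import *
s=env.state();print(s["t"],s["eef_pos"],s["ft_force"])
f=np.radians(-10);go(jw(41+27*np.cos(f),-40+27*np.sin(f),83),JA)
c=wrist();save("w3.png",c["image"],(200,60,440,300),2.5)
E
```

```text
9.8667 [556.92950363 -52.16163171  82.36001702] [-0.08120052  1.63325222 -0.5116697 ]
shift [ 0.0002 -0.0014 -0.0021] turn [-0.      0.0016 -0.0008]
```

View pics/w3.png

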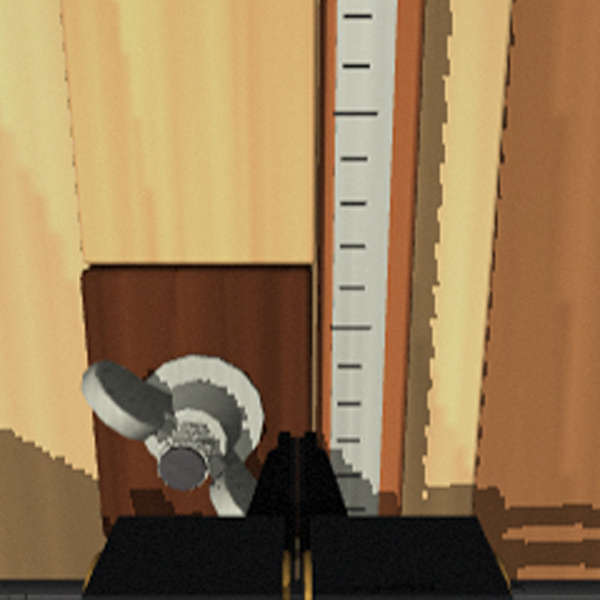

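It works: the nut (stud at (185,465) in the crop) has turned with the finger, the pushed wing is now at about -45° jig, and the stop is still flush. Finger lead is about 35°.

```bash
python3 - <<'E'
import numpy as np
f=np.radians(-10)
print([[round(float(27*(np.cos(f-np.radians(15*k))-np.cos(f))/300),3),round(float(-27*(np.sin(f-np.radians(15*k))-np.sin(f))/300),3)] for k in range(1,13)])
E
```

```text
[[-0.007, 0.022], [-0.02, 0.042], [-0.037, 0.058], [-0.058, 0.069], [-0.081, 0.074], [-0.104, 0.073], [-0.127, 0.066], [-0.146, 0.053], [-0.162, 0.036], [-0.173, 0.015], [-0.178, -0.008], [-0.177, -0.031]]
```

Request:
{"op": "send_rows", "data": {"moves": [[[-0.007,0.022,0,0,0,0],[-0.02,0.042,0,0,0,0],[-0.037,0.058,0,0,0,0],[-0.058,0.069,0,0,0,0],[-0.081,0.074,0,0,0,0],[-0.104,0.073,0,0,0,0],[-0.127,0.066,0,0,0,0],[-0.146,0.053,0,0,0,0],[-0.162,0.036,0,0,0,0],[-0.173,0.015,0,0,0,0],[-0.178,-0.008,0,0,0,0],[-0.177,-0.031,0,0,0,0]]]}}

```text
t: 10.92
eef_pos: [503.5, -38.1, 82.5]
tcp_rot: [-3.141, 0.004, -0.054]
ft_force: [0.1, -0.7, 0.7]
opening: 0.003
```

Request:
{"op": "send_rows", "data": {"moves": [[[0.007,-0.022,0,0,0,0],[0.02,-0.042,0,0,0,0],[0.037,-0.058,0,0,0,0],[0.058,-0.069,0,0,0,0],[0.081,-0.074,0,0,0,0],[0.104,-0.073,0,0,0,0],[0.127,-0.066,0,0,0,0],[0.146,-0.053,0,0,0,0],[0.162,-0.036,0,0,0,0],[0.173,-0.015,0,0,0,0],[0.178,0.008,0,0,0,0],[0.177,0.031,0,0,0,0]]]}}

```text
t: 11.92
eef_pos: [556.9, -52.2, 82.4]
tcp_rot: [-3.142, 0.002, -0.055]
ft_force: [-0.7, 1.8, -1.2]
opening: 0.0
```

```bash
python3 - <<'E'
from h import *
s=env.state();print(s["t"],s["eef_pos"],s["ft_force"])
f=np.radians(-10);go(jw(41+27*np.cos(f),-40+27*np.sin(f),82),JA)
c=wrist();save("w4.png",c["image"],(200,60,440,300),2.5)
E
```

```text
11.9167 [556.93080552 -52.21473182  82.40656209] [-0.71537414  1.80557113 -1.21411804]
shift [ 0.0002 -0.0016  0.0014] turn [-0.      0.0015 -0.0008]
```

View pics/w4.png

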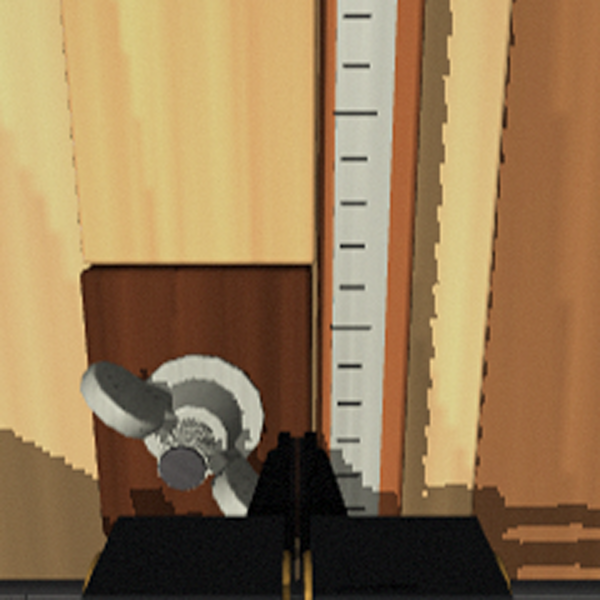

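One full turn went through cleanly, the stop is still flush and the wing is again at about -43°. About 170° remains.

Request:
{"op": "send_rows", "data": {"moves": [[[-0.007,0.022,0.001,0,0,0],[-0.02,0.042,0.001,0,0,0],[-0.037,0.058,0.001,0,0,0],[-0.058,0.069,0.001,0,0,0],[-0.081,0.074,0.001,0,0,0],[-0.104,0.073,0.001,0,0,0],[-0.127,0.066,0.001,0,0,0],[-0.146,0.053,0.001,0,0,0],[-0.162,0.036,0.001,0,0,0],[-0.168,0.025,0.001,0,0,0],[-0.168,0.025,0.001,0,0,0]]]}}

```text
t: 12.88
eef_pos: [505.1, -55.0, 82.2]
tcp_rot: [-3.141, 0.004, -0.054]
ft_force: [-0.4, -0.1, 0.1]
opening: 0.005
```

```bash
python3 - <<'E'
from h import *
s=env.state();print(s["t"],s["eef_pos"],s["ft_force"])
f=np.radians(-153)
print([[5*k,round(float(27*(np.cos(f-np.radians(5*k))-np.cos(f))/300),4),round(float(-27*(np.sin(f-np.radians(5*k))-np.sin(f))/300),4)] for k in range(1,10)])
E
```

```text
12.8833 [505.05788098 -55.04974332  82.20058244] [-0.36801294 -0.1324397   0.06540008]
[[5, -0.0033, -0.0071], [10, -0.0059, -0.0145], [15, -0.0078, -0.0221], [20, -0.0091, -0.0299], [25, -0.0098, -0.0377], [30, -0.0097, -0.0456], [35, -0.0089, -0.0534], [40, -0.0075, -0.0611], [45, -0.0054, -0.0687]]
```

Request:
{"op": "send_rows", "data": {"moves": [[[-0.003,-0.007,0,0,0,0],[-0.006,-0.0145,0,0,0,0],[-0.008,-0.022,0,0,0,0],[-0.008,-0.022,0,0,0,0]]]}}

```text
t: 13.22
eef_pos: [503.7, -48.9, 82.2]
tcp_rot: [-3.141, 0.003, -0.054]
ft_force: [-0.1, -0.7, -0.1]
opening: 0.005
```

Request:
{"op": "send_rows", "data": {"moves": [[[-0.001,-0.004,0,0,0,0],[-0.001,-0.008,0,0,0,0],[-0.001,-0.008,0,0,0,0]]]}}

```text
t: 13.47
eef_pos: [503.5, -46.7, 82.2]
tcp_rot: [-3.141, 0.003, -0.054]
ft_force: [-0.6, -1.2, 0.4]
opening: 0.002
```

Request:
{"op": "send_rows", "data": {"moves": [[[-0.0005,-0.004,0,0,0,0],[-0.0005,-0.004,0,0,0,0]]]}}

```text
t: 13.63
eef_pos: [503.4, -45.5, 82.2]
tcp_rot: [-3.141, 0.003, -0.054]
ft_force: [-0.1, -0.8, 1.3]
opening: 0.006
```

Request:
{"op": "send_rows", "data": {"moves": [[[0,-0.004,0,0,0,0],[0,-0.007,0,0,0,0],[0,-0.007,0,0,0,0]]]}}

```text
t: 13.88
eef_pos: [503.6, -43.7, 82.2]
tcp_rot: [3.141, 0.003, -0.054]
ft_force: [-0.7, -5.8, 1.0]
opening: 0.004
```

Request:
{"op": "send_rows", "data": {"moves": [[[0.001,-0.004,0,0,0,0],[0.001,-0.007,0,0,0,0],[0.001,-0.007,0,0,0,0]]]}}

```text
t: 14.13
eef_pos: [504.0, -42.6, 82.2]
tcp_rot: [3.14, 0.003, -0.054]
ft_force: [-2.5, -14.8, 0.4]
opening: 0.005
```

Request:
{"op": "send_rows", "data": {"moves": [[[0.001,-0.004,0,0,0,0],[0.001,-0.006,0,0,0,0],[0.001,-0.006,0,0,0,0]]]}}

```text
t: 14.38
eef_pos: [504.3, -41.7, 82.2]
tcp_rot: [3.139, 0.003, -0.054]
ft_force: [-3.7, -23.1, 0.2]
opening: 0.007
```

The force jumped from 1 N to 23 N at the predicted angle, so this is the hard stop. I'll back off, lift and check.

Request:
{"op": "send_rows", "data": {"moves": [[[-0.005,0.02,0,0,0,0],[-0.01,0.05,0,0,0,0],[-0.02,0.08,-0.02,0,0,0],[-0.02,0.12,-0.1,0,0,0],[0.02,0.2,-0.18,0,0,0],[0.06,0.28,-0.18,0,0,0],[0.09,0.32,-0.18,0,0,0],[0.09,0.32,-0.18,0,0,0]]]}}

```text
t: 15.05
eef_pos: [527.5, -139.6, 137.0]
tcp_rot: [3.141, 0.001, -0.057]
ft_force: [-0.7, -0.5, -0.6]
opening: 0.006
```

```bash
python3 - <<'E'
from h import *
s=env.state();print(s["t"],s["eef_pos"],s["tcp_rot"],s["ft_force"])
c=wrist();im=c["image"].copy()
u0=[proj(c,jw(41+r*np.cos(np.radians(146)),-39+r*np.sin(np.radians(146)),73)) for r in(-32,32)]
print(np.round(u0))
for u in u0: cv2.circle(im,tuple(int(v) for v in u),1,(0,255,0),-1)
save("w5.png",im,(200,0,440,240),2.5)
E
```

```text
15.05 [ 527.46048622 -139.64607411  136.96284021] [ 3.14096404e+00  8.31872568e-04 -5.65861067e-02] [-0.7125995  -0.50722269 -0.58009526]
[[351. 123.]
 [277.  71.]]
```

View pics/w5.png

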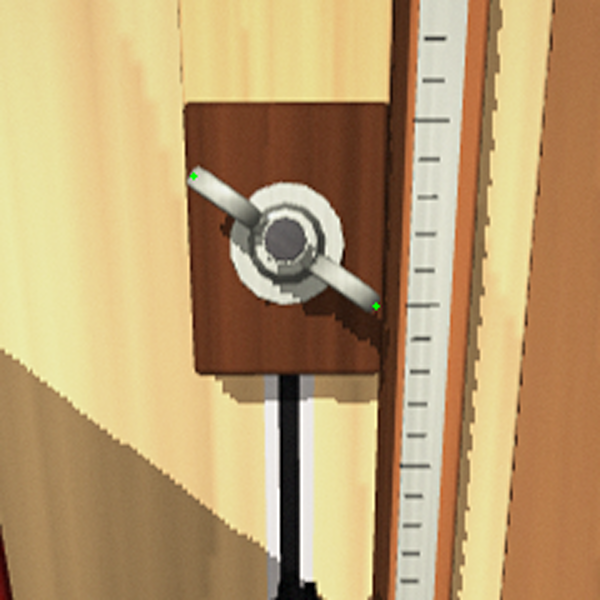

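The wings (tips at (193,177) and (376,306) in the crop) lie on the predicted fully-down direction of 146°. The stop is flush with the board, and the robot is clear. Handing in.

```bash
python3 -c "
from cell import env
print(env.job_done())"
```

```text
the job is handed in; nothing more can be done
None
```

The end stop is set against the board and its wing nut is fully down. I handed the job in at about 15 s of the 70 s limit.

- **Stop:** I pushed the block about 33 mm along its track with the closed fingertips. It stalled at about 22 N, at the position where it should meet the board. It was still flush with the board in the last wrist picture.
- **Wing nut:** I turned it about 660° clockwise with one fingertip, pushing on one wing by orbiting the stud rather than in separate strokes. The force then rose from about 1 N to 23 N. In the last picture the wings lie along the specified fully-down angle (2.55 rad).
- **Checks that disagreed:** My estimate of the stop's position along the track was about 3 mm off from the close-up picture, so I corrected the stud position before turning the nut.
- **Not checked:** I took no final overall picture. That the board still rests on the cleat and that the other items are undisturbed follows only from the low forces and the clear paths.

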